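# Seat the lens barrel in the sprung V-block

## Task

Take the glass sample tube out of the sprung V-block and lay it gently in the white tray, dropping nothing. Then lay the long lens barrel in the V-block, along the groove and centred lengthwise, and press it down with the fingers so that it bears on both flanks and the sprung carriage sits about half way down its travel, clear of its bottom stop. Finish while still pressing it there (do not let go), and leave the other things on the bench where they are.

Things in the scene. Friction and masses are not known exactly. Their poses are not given: they have to be found in the camera images.
- vbase: The fixed aluminium base plate of the V-block, 130 x 90 x 10 mm, lying on the bench; origin at the centre of its underside, x along the V groove, z up. It carries on springs a steel carriage plate 104 x 66 mm whose top is 36 mm above the bench, with two V yokes on it, each 22 mm long, 28 to 50 mm from the middle on either side along x. Between the yokes is a 56 mm gap, open to both sides, where fingers can reach down to the carriage plate.
- carriage (a joint): How far the sprung carriage with the V is pressed straight down, in m: 0 = up (rest), 0.016 = on its bottom stop. The weight of the barrel or tube alone does not move it; a push of 1 to 4 N more starts it moving, then 0.7 N more per mm; about 6 to 9 N holds it half way with the barrel in it. It springs back up when let go.
- cheek_left: The V flank on the +y side of the groove (both yokes), rising at 45 degrees from the groove's bottom; its upper edge is 21 mm above and 21 mm to the side of the groove's bottom line (27 mm at the outer corner). Its origin coincides with that of the base plate when the carriage is up.
- cheek_right: The V flank on the -y side, mirror image of the other.
- v_bottom (a point): Point on the bottom line of the V groove, midway along it; 48 mm above the bench when the carriage is up, moves with it; x along the groove.
- v_seat (a point): Where the centre of the lens barrel comes to lie when it is seated and centred: on the barrel's axis, 31 mm above the groove's bottom line (79 mm above the bench with the carriage up); moves with the carriage; x along the groove.
- tube: Glass sample tube with steel end caps, a closed cylinder 24 mm in diameter and 130 mm long, 0.12 kg, at first lying in the V groove (its axis 17 mm above the groove's bottom, 65 mm above the bench). Origin at its centre, x along its axis. It can roll.
- barrel: The long lens barrel: plain aluminium cylinder 44 mm in diameter and 110 mm long with thin black rings and a glass lens at each end, 0.18 to 0.33 kg, lying on a wooden rest. Origin at its centre, x along its axis; either end may point either way. Its axis is at first 30 mm above the bench. Laid in the V and let go, it settles onto both flanks by itself and stays.
- rest: The fixed wooden rest of the long barrel: board 140 x 75 x 8 mm with two strips 5 mm high, 5 mm wide and 39 mm apart over their outsides, along its x, between which the barrel lies. Origin at the centre of its underside.
- tray: Fixed white shallow tray, 210 (x) x 130 (y) mm outside, 22 mm high, walls and floor 5 mm thick, empty. Origin at the centre of its underside, z up. It and the rest stand on opposite sides of the V-block, either way round.
- short_barrel: Bystander: short aluminium lens barrel, 44 mm in diameter, 55 mm long, standing on end. Origin at the centre of its underside.
- amber: Bystander: amber bottle, 60 mm in diameter, 115 mm high; origin under its centre.
- beaker: Bystander: glass beaker, 60 mm in diameter, 70 mm high; origin under its centre.
- jar: Bystander: white jar, 56 mm in diameter, 70 mm high; origin under its centre.
- driver: Bystander: screwdriver 160 mm long, lying off to the left.
- spare_ring: Bystander: aluminium ring 48 mm in diameter, 8 mm high, lying on the near side of the V-block; origin under its centre.
- stopper: Bystander: cork stopper 34 mm wide, 28 mm high, beyond the V-block; origin under its centre.
Things that resemble listed ones, but are neither listed nor needed, are in the scene too. Several things look just like the tray: the one meant starts farthest to the robot's left. There is more than one size of the tube; the job needs the larger.

How it is judged:
By the outcome, as a careful person would: the job done as asked, in the order asked, and still so for the second after the job is handed in, while the arm keeps its last pose, push and grip.
It also fails if it takes over 64 s, if anything falls off the work surface, if the arm or the gripper's body presses on something with over 40 N, if the wrist force passes 120 N, or if a joint passes its speed limit or range.

## Robot

A 6-joint arm with a two-finger parallel gripper is mounted at the origin on the work surface. World frame = base frame: x ahead of the robot, y to its left, z up, the work surface at z = 0. Lengths are in m, angles in rad, forces in N, time in s.
With the tool pointing down it reaches from about 0.35 to 0.85 m from the base axis. Payload 8.1 kg.
Tool frame: the origin (TCP) lies at the centre of the arm's flange, where the gripper is bolted on; the fingertips stand 186 mm ahead of it and the grasp point (between the pads) lies 167 mm ahead of it; z points along the fingers, y is the line along which they close (so a half turn about z gives the same grasp; the last joint's range is limited). The gripper opens to 93 mm and grips with 3 to 60 N. Pads are 15 mm wide; open, the fingers measure 128 mm over their backs; the gripper's body (75 mm by 188 mm) begins 65 mm behind the grasp point.
Start: joints at [-1.301, 0.13, 1.488, -0, 1.523, -0.085], TCP at [0.208, -0.563, 0.405] pointing down, gripper open.
Joint ranges: [-2.96, 2.96], [-0.89, 2.26], [0.02, 2.5], [-1.34, 4.48], [0, 2.73], [-2.66, 2.66]. Speed limits (rad/s): [2.39, 2.39, 2.79, 3.14, 3.14, 3.14].

## Interface

Orientations are given as a rotation vector (axis times angle).
In Python, from plant import read_state, read_camera, camera_params, robot gives the robot as it stands.
- The arm moves only by the tool carry_out, never from a script. Its argument "targets" is a list of rows, each an object of numbers: "hand": the opening in per cent of the stroke, from 0 (shut) to 100 (fully open); "x", "y", "z": the shift along the tool's x, y, z in m; "ax", "ay", "az": the turn, a rotation vector about the tool's x, y, z in rad. In form: [{"hand": .., "x": .., "y": .., "z": .., "ax": .., "ay": .., "az": ..}, ...]. A call has 1 to 8 rows; each row is the pose to reach, as a shift and turn from the pose commanded when the call began, along the tool's axes at that moment; what a row does not reach only later rows make up. A row lasts 1/8 s, in which the tool goes at most 62.5 mm and 10.7 degrees, less where a joint would pass 70% of its speed; a pose out of reach is approached as far as the arm can. A call with a gripper value outside its range is refused whole. The fingers move at their own pace and stop on an object; "newtons" is the grip in N (left out, the last holds). Time passes only in rows, so rows that repeat a pose let the fingers close. It gives the time, the measured TCP pose, the force, the opening and the grip force at its end, in the units of the state.
- read_state(): the state, without advancing time (a new reading comes with each control period).
- read_camera(name): name is "scene" or "top" or "wrist"; returns (picture, depth): 384x512x3 uint8, blue, green, red; 384x512 float32, m along the optical axis (not along the pixel's ray), 0 where there is no reading.
- camera_params(name): a dict with "fx", "fy", "cx", "cy" (pixels), "position" and "rotation" of the camera in the world. Camera axes: x right, y up, looking along -z (the intrinsics and any distortion apply to the point x, -y, -z); pixel columns grow to the right and rows downward; lengths in m; the calibration is good to about 2 mm. A picture is of the moment at which its call begins: read the wrist's pose just before it. camera_params takes no time and is no camera call; for the wrist camera it gives the pose at the moment of the call.
- robot.close_job(): hands the job in; it is judged then, once.
The state is a dict: "t": time; "q": joint angles; "dq": joint speeds; "joint_torque": joint torques, N m; "tool_pos": TCP position; "orientation": TCP orientation; "force": force on the tool from outside, world axes, zero at the start; "wrist_torque": the same for the moment, N m; "opening": finger opening in m; "gripper_force": force on a finger pad.
Only numpy, scipy, OpenCV 4.12 (cv2) and the standard library are available. Lean on these libraries where they do the work, as an engineer would, in place of code of your own. Each camera call takes 0.05 s, during which the arm holds its last target. There are 200 camera calls.

## Working session

There is one attempt and no reset: what is moved stays moved. The work goes in short steps, Python scripts to look and compute and a tool call to move; the robot and the scene stay as the last step left them, time stands still between calls to the robot, and variables do not carry over. Pictures are saved under pics/ and viewed, at most 10 in all, crops included, and the job is handed in when it is done.

Besides the shell and the picture viewer there is one more tool, called after "Call:" as name([rows], argument=value, ...), one row to a line, values as JSON. carry_out: Moves the arm, as the interface text tells. Its arguments: {"type":"object","properties":{"targets":{"type":"array","items":{"type":"object","properties":{"hand":{"type":"number"},"x":{"type":"number"},"y":{"type":"number"},"z":{"type":"number"},"ax":{"type":"number"},"ay":{"type":"number"},"az":{"type":"number"}}}},"newtons":{"type":"number"}},"required":["targets"]}

```bash
ls; mkdir -p pics; cat > h.py <<'E'
import numpy as np,cv2
from plant import read_state,read_camera,camera_params,robot
from scipy.spatial.transform import Rotation as R
def cloud(d,p):
    v,u=np.mgrid[0:d.shape[0],0:d.shape[1]]
    c=np.stack([(u-p['cx'])/p['fx']*d,-(v-p['cy'])/p['fy']*d,-d],-1)
    return c@np.array(p['rotation']).T+np.array(p['position'])
E
python3 - <<'E'
from h import *
s=read_state();print({k:np.round(v,3) for k,v in s.items()})
for n in("top","scene"):
    p=camera_params(n);im,d=read_camera(n);cv2.imwrite(f'pics/{n}0.png',im);print(n,p)
    np.savez(f'{n}0.npz',im=im,d=d,P=cloud(d,p))
print(camera_params("wrist"))
E
```

```text
pics
{'t': np.float64(0.0), 'q': array([-1.301,  0.131,  1.489, -0.   ,  1.523, -0.085]), 'dq': array([ 0.001,  0.   ,  0.   , -0.001, -0.003,  0.   ]), 'joint_torque': array([ 0.0000e+00, -5.5985e+01, -4.9175e+01,  7.7000e-02,  3.6000e-02,
       -0.0000e+00]), 'tool_pos': array([ 0.208, -0.562,  0.404]), 'orientation': array([-3.091, -0.554,  0.   ]), 'force': array([ 0.162, -0.441,  1.054]), 'wrist_torque': array([ 0.01 ,  0.052, -0.006]), 'gripper_force': np.float64(0.0), 'opening': np.float64(0.093)}
top {'fx': 394.15874955317605, 'fy': 394.15874955317605, 'cx': 250.4919378432905, 'cy': 196.35618239089982, 'position': array([0.30759238, 0.0337306 , 1.23448454]), 'rotation': array([ 0.10991559, -0.13037132, -1.54224327])}Traceback (most recent call last):
  File "<stdin>", line 5, in <module>
  File "h.py", line 7, in cloud
    return c@np.array(p['rotation']).T+np.array(p['position'])
           ~~~~~~~~~~~~~~~~~~~~~~~~~~~^~~~~~~~~~~~~~~~~~~~~~~~
ValueError: operands could not be broadcast together with shapes (384,512) (3,)
```

Rotation is a rotation vector.

```bash
sed -i "s/np.array(p\['rotation'\]).T/R.from_rotvec(p['rotation']).as_matrix().T/" h.py
python3 - <<'E'
from h import *
for n in("top","scene"):
    p=camera_params(n);im,d=read_camera(n);cv2.imwrite(f'pics/{n}0.png',im)
    P=cloud(d,p);np.savez(f'{n}0.npz',im=im,d=d,P=P);print(n,p.keys(),d.min(),d.max(),np.percentile(P[...,2],[1,5,25,50,75,95,99]))
print(camera_params("wrist"))
E
```

```text
top dict_keys(['fx', 'fy', 'cx', 'cy', 'position', 'rotation']) 0.0 2.2122633 [-7.51989999e-01 -5.25587200e-03 -1.86268407e-03  7.39208354e-04
  6.65421767e-02  6.62062444e-01  7.43452732e-01]
scene dict_keys(['fx', 'fy', 'cx', 'cy', 'position', 'rotation']) 0.0 3.5526047 [-0.6072174  -0.1980987  -0.00104727  0.00145283  0.09827724  0.28066102
  0.50597189]
{'fx': 304.45552891646577, 'fy': 304.45552891646577, 'cx': 256.8732812541865, 'cy': 193.4458021727532, 'position': array([ 0.27167538, -0.53972424,  0.38336692]), 'rotation': array([-0.21516908,  0.15235189, -1.21017847])}
```

View pics/top0.png

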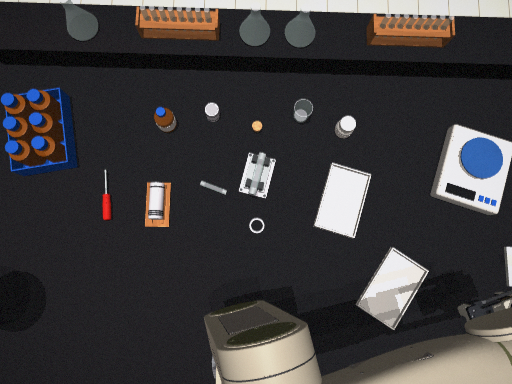

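View pics/scene0.png

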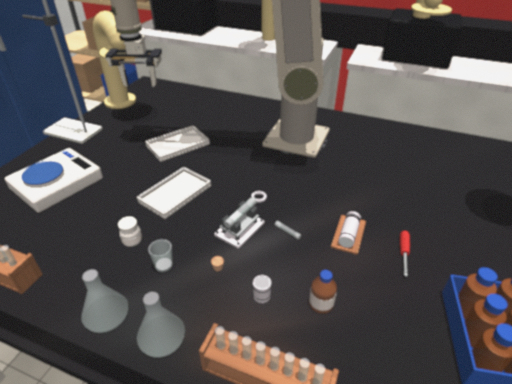

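The top view shows the V-block with the tube at (257,174), the barrel on its rest at (157,203), the left-most tray at (343,200), and a small decoy tube at (213,187). Next I'll locate them from masks and depth.

```bash
cat >> h.py <<'E'
def cast(pts,p,z):
    pts=np.asarray(pts,float)
    c=np.stack([(pts[:,0]-p['cx'])/p['fx'],-(pts[:,1]-p['cy'])/p['fy'],-np.ones(len(pts))],-1)@R.from_rotvec(p['rotation']).as_matrix().T
    o=np.array(p['position']);return o+c*((z-o[2])/c[:,2])[:,None]
def rect(mask,p,z):
    cs,_=cv2.findContours(mask.astype(np.uint8),0,1)
    c=max(cs,key=cv2.contourArea)
    q=(cast(c[:,0,:],p,z)[:,:2]*1000).astype(np.float32)
    (cx,cy),(w,h),a=cv2.minAreaRect(q)
    if w<h:a+=90;w,h=h,w
    return np.round([cx,cy,w,h,(a+90)%180-90],1)
E
python3 - <<'E'
from h import *
f=np.load('top0.npz');im,P=f['im'],f['P'];p=camera_params('top')
hsv=cv2.cvtColor(im,cv2.COLOR_BGR2HSV).astype(int)
def roi(x0,x1,y0,y1):
    m=np.zeros(im.shape[:2],bool);m[y0:y1,x0:x1]=1;return m
g=im.max(2);z=P[...,2]
print('tray',rect(roi(308,378,155,243)&(g>90),p,.022))
print('rest',rect(roi(138,178,175,232)&(g>60),p,.008))
print('barrel',rect(roi(138,178,175,232)&(z>.025),p,.03))
print('barrel grey',rect(roi(138,178,175,232)&(hsv[...,1]<60)&(g>60),p,.045))
print('vbase',rect(roi(232,282,146,204)&(g>70),p,.01))
print('tube',rect(roi(232,282,146,204)&(z>.062),p,.07))
print('rings',rect(roi(245,270,213,238)&(g>90),p,.008))
for n,r in dict(tray=(308,378,155,243),v=(232,282,146,204),b=(138,178,175,232),tall=(150,370,90,138)).items():
    m=roi(*r);print(n,np.round(np.percentile(z[m],[2,50,90,95,99]),3))
big=cv2.resize(np.hstack([im[140:240,135:185],im[140:240,225:290]]),None,fx=5,fy=5,interpolation=2);cv2.imwrite('pics/c1.png',big)
E
```

```text
tray [ 493.4 -266.5  213.8  133.   -15.6]
rest [467.7 310.5 142.5  76.1   0.7]
barrel [476.8 311.  115.8  44.8  -0.5]
barrel grey [474.9 307.4 114.   43.2   0.7]
vbase [ 5.724e+02  4.000e-01  1.431e+02  9.060e+01 -1.280e+01]
tube [558.9   3.  131.6  53.4 -13.1]
rings [407.9  -0.9  46.4  46.2 -43.8]
tray [-0.005  0.001  0.008  0.018  0.023]
v [-0.006  0.001  0.069  0.074  0.078]
b [-0.005  0.003  0.048  0.051  0.055]
tall [-0.006 -0.     0.035  0.067  0.11 ]
```

View pics/c1.png

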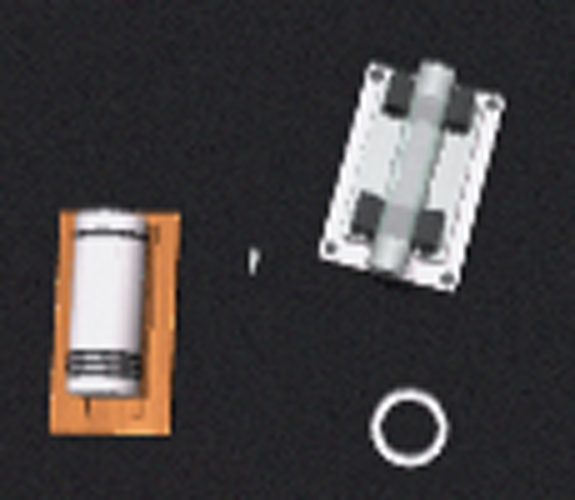

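The close crop confirms the layout: the groove runs at about -13°, with the tube lying over the base centre. The barrel is near 0°, slightly forward on its rest. I'll go above the V-block next.

```bash
cat >> h.py <<'E'
def go(x,y,z,yaw=None):
    "tool-frame shift/turn to put the grasp point at world x,y,z (mm), tool pointing down, tool x at yaw deg"
    s=read_state();r=R.from_rotvec(s['orientation']);t=np.array([x,y,z+167.])/1000
    sh=r.inv().apply(t-s['tool_pos'])
    rv=np.zeros(3)
    if yaw is not None:
        a=np.deg2rad(yaw);T=R.from_matrix([[np.cos(a),np.sin(a),0],[np.sin(a),-np.cos(a),0],[0,0,-1]])
        rv=(r.inv()*T).as_rotvec()
    print('t',round(s['t'],2),'pos',np.round(np.array(s['tool_pos'])*1000,1),'shift',np.round(sh,4),'turn',np.round(rv,4),'F',np.round(s['force'],1),'open',round(s['opening'],4),'grip',round(s['gripper_force'],1),'q6',round(s['q'][5],2))
E
python3 -c "
from h import *
go(505,15,215,-13)
print(R.from_rotvec(camera_params('wrist')['rotation']).as_matrix()[:,2])"
```

```text
t 0.15 pos [ 208.4 -562.5  403.9] shift [ 0.4787 -0.4384  0.0226] turn [-1.400e-03  3.000e-04  5.817e-01] F [ 0.2  0.4 -0.5] open 0.0929 grip 0.0 q6 -0.09
[0.2306612  0.08323674 0.96946741]
```

Call:
carry_out([
  {"hand": 100, "x": 0.5345, "y": -0.402, "z": 0.02, "az": 0.58},
  {"hand": 100, "x": 0.5345, "y": -0.402, "z": 0.02, "az": 0.58},
  {"hand": 100, "x": 0.5345, "y": -0.402, "z": 0.02, "az": 0.58},
  {"hand": 100, "x": 0.5345, "y": -0.402, "z": 0.02, "az": 0.58},
  {"hand": 100, "x": 0.5345, "y": -0.402, "z": 0.02, "az": 0.58},
  {"hand": 100, "x": 0.5345, "y": -0.402, "z": 0.02, "az": 0.58},
  {"hand": 100, "x": 0.5345, "y": -0.402, "z": 0.02, "az": 0.58},
  {"hand": 100, "x": 0.5345, "y": -0.402, "z": 0.02, "az": 0.58},
])

```text
schema error: expected keys hand, x, y, z, ax, ay, az
```

```bash
python3 -c "
from h import *
go(570,0,215,-13)"
```

```text
t 0.15 pos [ 208.4 -562.5  403.9] shift [ 0.5345 -0.4018  0.0226] turn [-1.400e-03  3.000e-04  5.817e-01] F [ 0.2  0.4 -0.5] open 0.0929 grip 0.0 q6 -0.09
```

Call:
carry_out([
  {"hand": 100, "x": 0.5345, "y": -0.402, "z": 0.02, "ax": 0, "ay": 0, "az": 0.58},
  {"hand": 100, "x": 0.5345, "y": -0.402, "z": 0.02, "ax": 0, "ay": 0, "az": 0.58},
  {"hand": 100, "x": 0.5345, "y": -0.402, "z": 0.02, "ax": 0, "ay": 0, "az": 0.58},
  {"hand": 100, "x": 0.5345, "y": -0.402, "z": 0.02, "ax": 0, "ay": 0, "az": 0.58},
  {"hand": 100, "x": 0.5345, "y": -0.402, "z": 0.02, "ax": 0, "ay": 0, "az": 0.58},
  {"hand": 100, "x": 0.5345, "y": -0.402, "z": 0.02, "ax": 0, "ay": 0, "az": 0.58},
  {"hand": 100, "x": 0.5345, "y": -0.402, "z": 0.02, "ax": 0, "ay": 0, "az": 0.58},
  {"hand": 100, "x": 0.5345, "y": -0.402, "z": 0.02, "ax": 0, "ay": 0, "az": 0.58},
])

```text
t: 1.15
tool_pos: [0.4765, -0.1447, 0.3899]
orientation: [3.122, -0.353, 0.0]
force: [-0.1, -0.7, -0.1]
opening: 0.0932
gripper_force: 0.0
```

```bash
python3 -c "
from h import *
go(570,0,215,-13)"
```

```text
t 1.15 pos [ 476.5 -144.7  389.9] shift [ 0.0588 -0.1619  0.0079] turn [ 0.0001 -0.0003  0.0016] F [-0.1 -0.7 -0.1] open 0.0932 grip 0.0 q6 1.4
```

Call:
carry_out([
  {"hand": 100, "x": 0.059, "y": -0.162, "z": 0.008, "ax": 0, "ay": 0, "az": 0},
  {"hand": 100, "x": 0.059, "y": -0.162, "z": 0.008, "ax": 0, "ay": 0, "az": 0},
  {"hand": 100, "x": 0.059, "y": -0.162, "z": 0.008, "ax": 0, "ay": 0, "az": 0},
  {"hand": 100, "x": 0.059, "y": -0.162, "z": 0.008, "ax": 0, "ay": 0, "az": 0},
  {"hand": 100, "x": 0.059, "y": -0.162, "z": 0.008, "ax": 0, "ay": 0, "az": 0},
])

```text
t: 1.78
tool_pos: [0.5693, -0.0021, 0.3815]
orientation: [3.121, -0.352, -0.002]
force: [-0.1, 0.3, -0.2]
opening: 0.0929
gripper_force: 0.0
```

```bash
python3 - <<'E'
from h import *
go(570,0,215,-13)
p=camera_params('wrist');im,d=read_camera('wrist');cv2.imwrite('pics/w1.png',im)
P=cloud(d,p);np.savez('w1.npz',im=im,P=P,p=p)
print(p)
E
```

```text
t 1.77 pos [569.3  -2.1 381.5] shift [ 0.0002 -0.0022 -0.0005] turn [0.0006 0.001  0.0023] F [-0.1  0.3 -0.2] open 0.0929 grip 0.0 q6 1.7
{'fx': 304.45552891646577, 'fy': 304.45552891646577, 'cx': 256.8732812541865, 'cy': 193.4458021727532, 'position': array([ 0.63509943, -0.01775004,  0.36087704]), 'rotation': array([-0.17865663,  0.22297626, -1.78602306])}
```

View pics/w1.png

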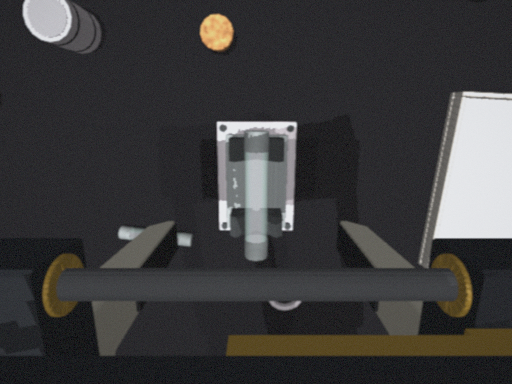

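The wrist view shows the base plate with corners near (218,122), (297,122), (294,231) and (222,231), and the tube from (257,132) to (256,259). I'll measure both.

```bash
python3 - <<'E'
from h import *
f=np.load('w1.npz',allow_pickle=True);im,P,p=f['im'],f['P'],f['p'].item()
g=im.max(2);z=P[...,2]
m=np.zeros(g.shape,bool);m[110:262,200:310]=1
b=m&(g>150)&(z<.025)
print('base',rect(cv2.morphologyEx(b.astype(np.uint8),3,np.ones((40,40))),p,.010))
# corners by hand too
print(np.round(cast([(218,122),(297,122),(294,231),(222,231)],p,.01)*1000,1), np.round(cast([(218,122),(297,122),(294,231),(222,231)],p,.01).mean(0)*1000,1))
# tube edges per row on green-ish brightness
print('tube axis pts',np.round(cast([(257,140),(257,200),(256,250)],p,.065)*1000,1))
for r in (150,195,220,245):
    print(r,[(u,int(g[r,u]),int(z[r,u]*1000)) for u in range(240,276,2)])
E
```

```text
base [565.   -2.3 129.2  90.  -13.4]
[[638.5  26.   10. ]
 [618.7 -60.4  10. ]
 [491.5 -31.8  10. ]
 [511.3  54.3  10. ]] [565.  -3.  10.]
tube axis pts [[ 6.133e+02 -1.310e+01  6.500e+01]
 [ 5.551e+02  3.000e-01  6.500e+01]
 [ 5.021e+02  1.350e+01  6.500e+01]]
150 [(240, 50, 62), (242, 50, 60), (244, 77, 67), (246, 101, 71), (248, 110, 73), (250, 115, 75), (252, 121, 75), (254, 122, 75), (256, 121, 78), (258, 120, 75), (260, 112, 75), (262, 116, 75), (264, 103, 73), (266, 90, 71), (268, 68, 64), (270, 53, 61), (272, 52, 64), (274, 53, 65)]
195 [(240, 119, 35), (242, 120, 35), (244, 124, 35), (246, 168, 70), (248, 190, 73), (250, 196, 73), (252, 196, 75), (254, 196, 74), (256, 196, 75), (258, 194, 74), (260, 195, 75), (262, 193, 74), (264, 179, 71), (266, 152, 68), (268, 120, 35), (270, 117, 35), (272, 122, 34), (274, 122, 35)]
220 [(240, 61, 63), (242, 61, 61), (244, 80, 58), (246, 139, 70), (248, 156, 71), (250, 167, 74), (252, 170, 75), (254, 172, 75), (256, 169, 76), (258, 167, 76), (260, 167, 74), (262, 165, 73), (264, 148, 71), (266, 118, 68), (268, 61, 59), (270, 53, 61), (272, 56, 65), (274, 56, 66)]
245 [(240, 46, 0), (242, 45, 0), (244, 70, 65), (246, 109, 72), (248, 122, 74), (250, 133, 74), (252, 137, 77), (254, 143, 75), (256, 145, 76), (258, 140, 75), (260, 136, 73), (262, 130, 74), (264, 122, 71), (266, 106, 68), (268, 41, -1), (270, 19, -2), (272, 37, 0), (274, 42, 0)]
```

Call:
carry_out([
  {"hand": 100, "x": -0.004, "y": 0.002, "z": 0.04, "ax": 0, "ay": 0, "az": 0.003},
  {"hand": 100, "x": -0.004, "y": 0.002, "z": 0.08, "ax": 0, "ay": 0, "az": 0.003},
  {"hand": 100, "x": -0.004, "y": 0.002, "z": 0.11, "ax": 0, "ay": 0, "az": 0.003},
  {"hand": 100, "x": -0.004, "y": 0.002, "z": 0.135, "ax": 0, "ay": 0, "az": 0.003},
  {"hand": 100, "x": -0.004, "y": 0.002, "z": 0.149, "ax": 0, "ay": 0, "az": 0.003},
  {"hand": 100, "x": -0.004, "y": 0.002, "z": 0.149, "ax": 0, "ay": 0, "az": 0.003},
  {"hand": 100, "x": -0.004, "y": 0.002, "z": 0.149, "ax": 0, "ay": 0, "az": 0.003},
])

```text
t: 2.7
tool_pos: [0.5658, -0.0034, 0.2343]
orientation: [-3.121, 0.358, -0.003]
force: [-0.3, 0.5, -0.5]
opening: 0.0929
gripper_force: 0.0
```

```bash
python3 -c "
from h import *
go(565,-2.3,65,-13.4)"
```

```text
t 2.7 pos [565.8  -3.4 234.3] shift [-0.001  -0.0009  0.0023] turn [-0.0003 -0.0019  0.0052] F [-0.3  0.5 -0.5] open 0.0929 grip 0.0 q6 1.7
```

Call:
carry_out([
  {"hand": 40, "x": -0.001, "y": -0.001, "z": 0.002, "ax": 0, "ay": 0, "az": 0},
  {"hand": 15, "x": -0.001, "y": -0.001, "z": 0.002, "ax": 0, "ay": 0, "az": 0},
  {"hand": 15, "x": -0.001, "y": -0.001, "z": 0.002, "ax": 0, "ay": 0, "az": 0},
  {"hand": 15, "x": -0.001, "y": -0.001, "z": 0.002, "ax": 0, "ay": 0, "az": 0},
  {"hand": 15, "x": -0.001, "y": -0.001, "z": 0.002, "ax": 0, "ay": 0, "az": 0},
  {"hand": 15, "x": -0.001, "y": -0.001, "z": 0.002, "ax": 0, "ay": 0, "az": 0},
], newtons=12)

```text
t: 3.45
tool_pos: [0.5645, -0.0018, 0.2309]
orientation: [3.121, -0.358, -0.0]
force: [-0.6, 0.1, -0.6]
opening: 0.0376
gripper_force: 0.0
```

```bash
python3 -c "
from h import *
go(565,-2.3,65,-13.4)"
```

```text
t 3.45 pos [564.5  -1.8 230.9] shift [ 0.0006  0.0004 -0.0011] turn [0.0001 0.0001 0.0057] F [-0.6  0.1 -0.6] open 0.0376 grip 0.0 q6 1.71
```

Call:
carry_out([
  {"hand": 5, "x": 0, "y": 0, "z": 0, "ax": 0, "ay": 0, "az": 0},
  {"hand": 5, "x": 0, "y": 0, "z": 0, "ax": 0, "ay": 0, "az": 0},
  {"hand": 5, "x": 0, "y": 0, "z": 0, "ax": 0, "ay": 0, "az": 0},
  {"hand": 5, "x": 0, "y": 0, "z": 0, "ax": 0, "ay": 0, "az": 0},
  {"hand": 5, "x": 0, "y": 0, "z": -0.015, "ax": 0, "ay": 0, "az": 0},
  {"hand": 5, "x": 0, "y": 0, "z": -0.04, "ax": 0, "ay": 0, "az": 0},
  {"hand": 5, "x": 0, "y": 0, "z": -0.08, "ax": 0, "ay": 0, "az": 0},
  {"hand": 5, "x": 0, "y": 0, "z": -0.09, "ax": 0, "ay": 0, "az": 0},
])

```text
t: 4.45
tool_pos: [0.5655, -0.0021, 0.3248]
orientation: [3.121, -0.358, 0.009]
force: [-0.1, 0.1, -1.6]
opening: 0.0238
gripper_force: 12.0
```

```bash
python3 -c "
from h import *
go(493,-267,130,-15.6)"
```

```text
t 4.45 pos [565.5  -2.1 324.8] shift [-0.0108  0.2745  0.0277] turn [-0.0005 -0.0057  0.0439] F [-0.1  0.1 -1.6] open 0.0238 grip 12.0 q6 1.71
```

The grip is good, but the fingertips reach about 7 mm below the tube and would touch the tray floor first. I'll put the tube back in the V and regrip it higher, so it can be laid down without a drop.

Call:
carry_out([
  {"hand": 5, "x": 0, "y": 0, "z": 0.05, "ax": 0, "ay": 0, "az": 0},
  {"hand": 5, "x": 0, "y": 0, "z": 0.08, "ax": 0, "ay": 0, "az": 0},
  {"hand": 5, "x": 0, "y": 0, "z": 0.089, "ax": 0, "ay": 0, "az": 0},
  {"hand": 5, "x": 0, "y": 0, "z": 0.0905, "ax": 0, "ay": 0, "az": 0},
  {"hand": 5, "x": 0, "y": 0, "z": 0.0905, "ax": 0, "ay": 0, "az": 0},
  {"hand": 35, "x": 0, "y": 0, "z": 0.0905, "ax": 0, "ay": 0, "az": 0},
  {"hand": 35, "x": 0, "y": 0, "z": 0.088, "ax": 0, "ay": 0, "az": 0},
  {"hand": 35, "x": 0, "y": 0, "z": 0.082, "ax": 0, "ay": 0, "az": 0},
])

```text
t: 5.45
tool_pos: [0.5645, -0.002, 0.2394]
orientation: [3.121, -0.358, 0.0]
force: [0.2, 0.6, -0.5]
opening: 0.0325
gripper_force: 0.0
```

Call:
carry_out([
  {"hand": 5, "x": 0, "y": 0, "z": 0, "ax": 0, "ay": 0, "az": 0},
  {"hand": 5, "x": 0, "y": 0, "z": 0, "ax": 0, "ay": 0, "az": 0},
  {"hand": 5, "x": 0, "y": 0, "z": 0, "ax": 0, "ay": 0, "az": 0},
  {"hand": 5, "x": 0, "y": 0, "z": 0, "ax": 0, "ay": 0, "az": 0},
], newtons=15)

```text
t: 5.95
tool_pos: [0.5652, -0.0011, 0.24]
orientation: [-3.12, 0.357, -0.004]
force: [1.3, 5.2, 3.6]
opening: 0.0235
gripper_force: 15.0
```

```bash
python3 -c "
from h import *
go(565,-2.3,73,-13.4)"
```

```text
t 5.95 pos [565.2  -1.1 240. ] shift [0.0001 0.0012 0.    ] turn [-0.0019 -0.002   0.0059] F [1.3 5.2 3.6] open 0.0235 grip 15.0 q6 1.71
```

Call:
carry_out([
  {"hand": 5, "x": 0, "y": 0, "z": -0.02, "ax": 0, "ay": 0, "az": 0},
  {"hand": 5, "x": 0, "y": 0, "z": -0.05, "ax": 0, "ay": 0, "az": 0},
  {"hand": 5, "x": 0, "y": 0, "z": -0.08, "ax": 0, "ay": 0, "az": 0},
  {"hand": 5, "x": -0.005, "y": 0.06, "z": -0.08, "ax": 0, "ay": 0, "az": 0},
  {"hand": 5, "x": -0.01, "y": 0.11, "z": -0.08, "ax": 0, "ay": 0, "az": 0.02},
  {"hand": 5, "x": -0.01, "y": 0.16, "z": -0.08, "ax": 0, "ay": 0, "az": 0.03},
  {"hand": 5, "x": -0.01, "y": 0.21, "z": -0.08, "ax": 0, "ay": 0, "az": 0.04},
  {"hand": 5, "x": -0.01, "y": 0.25, "z": -0.08, "ax": 0, "ay": 0, "az": 0.04},
])

```text
t: 6.95
tool_pos: [0.4974, -0.2451, 0.3201]
orientation: [3.112, -0.422, 0.001]
force: [1.2, 0.6, -0.7]
opening: 0.0234
gripper_force: 15.0
```

```bash
python3 - <<'E'
from h import *
go(493,-267,60,-15.6)
p=camera_params('wrist');im,d=read_camera('wrist')
m=(im.min(2)>120).astype(np.uint8)
P=cloud(d,p);m&=(P[...,2]<.04).astype(np.uint8)
cv2.imwrite('pics/w2.png',im);print(rect(m,p,.022))
E
```

```text
t 6.95 pos [ 497.4 -245.1  320.1] shift [0.0016 0.0222 0.0931] turn [ 0.0008 -0.0006  0.0029] F [ 1.2  0.6 -0.7] open 0.0234 grip 15.0 q6 1.29
[ 520.1 -278.7  154.   129.7  -15.7]
```

View pics/w2.png

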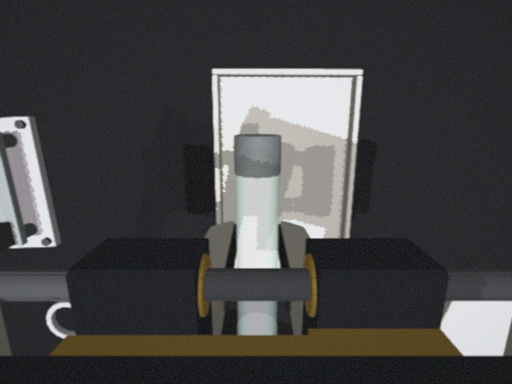

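The tube is held, its far end at (257,135), with the tray below (rim x 213–361, far rim at row 72). Now I'll lower it.

Call:
carry_out([
  {"hand": 5, "x": 0.002, "y": 0.021, "z": 0.03, "ax": 0, "ay": 0, "az": 0},
  {"hand": 5, "x": 0.002, "y": 0.021, "z": 0.06, "ax": 0, "ay": 0, "az": 0},
  {"hand": 5, "x": 0.002, "y": 0.021, "z": 0.09, "ax": 0, "ay": 0, "az": 0},
  {"hand": 5, "x": 0.002, "y": 0.021, "z": 0.11, "ax": 0, "ay": 0, "az": 0},
  {"hand": 5, "x": 0.002, "y": 0.021, "z": 0.12, "ax": 0, "ay": 0, "az": 0},
  {"hand": 5, "x": 0.002, "y": 0.021, "z": 0.123, "ax": 0, "ay": 0, "az": 0},
  {"hand": 5, "x": 0.002, "y": 0.021, "z": 0.123, "ax": 0, "ay": 0, "az": 0},
])

```text
t: 7.88
tool_pos: [0.495, -0.264, 0.1968]
orientation: [3.113, -0.42, 0.002]
force: [-0.1, -0.0, -0.8]
opening: 0.0236
gripper_force: 15.0
```

Call:
carry_out([
  {"hand": 5, "x": 0, "y": 0, "z": 0.001, "ax": 0, "ay": 0, "az": 0},
  {"hand": 5, "x": 0, "y": 0, "z": 0.002, "ax": 0, "ay": 0, "az": 0},
  {"hand": 5, "x": 0, "y": 0, "z": 0.002, "ax": 0, "ay": 0, "az": 0},
])

```text
t: 8.25
tool_pos: [0.4946, -0.2638, 0.1942]
orientation: [3.113, -0.42, 0.0]
force: [-0.5, -0.6, -1.2]
opening: 0.0236
gripper_force: 15.0
```

Call:
carry_out([
  {"hand": 5, "x": 0, "y": 0, "z": 0.001, "ax": 0, "ay": 0, "az": 0},
  {"hand": 5, "x": 0, "y": 0, "z": 0.0015, "ax": 0, "ay": 0, "az": 0},
  {"hand": 5, "x": 0, "y": 0, "z": 0.0015, "ax": 0, "ay": 0, "az": 0},
])

```text
t: 8.62
tool_pos: [0.4946, -0.2638, 0.1927]
orientation: [-3.113, 0.42, 0.0]
force: [-1.5, 0.7, 2.3]
opening: 0.0239
gripper_force: 15.0
```

Call:
carry_out([
  {"hand": 5, "x": 0, "y": 0, "z": 0.0005, "ax": 0, "ay": 0, "az": 0},
  {"hand": 5, "x": 0, "y": 0, "z": 0.001, "ax": 0, "ay": 0, "az": 0},
  {"hand": 5, "x": 0, "y": 0, "z": 0.001, "ax": 0, "ay": 0, "az": 0},
])

```text
t: 9.0
tool_pos: [0.4946, -0.2638, 0.1926]
orientation: [3.113, -0.42, -0.0]
force: [-6.4, 3.6, 11.3]
opening: 0.0236
gripper_force: 15.0
```

Call:
carry_out([
  {"hand": 5, "x": 0, "y": 0, "z": -0.001, "ax": 0, "ay": 0, "az": 0},
  {"hand": 30, "x": 0, "y": 0, "z": -0.001, "ax": 0, "ay": 0, "az": 0},
  {"hand": 45, "x": 0, "y": 0, "z": -0.001, "ax": 0, "ay": 0, "az": 0},
  {"hand": 60, "x": 0, "y": 0, "z": -0.001, "ax": 0, "ay": 0, "az": 0},
  {"hand": 60, "x": 0, "y": 0, "z": -0.001, "ax": 0, "ay": 0, "az": 0},
  {"hand": 60, "x": 0, "y": 0, "z": -0.02, "ax": 0, "ay": 0, "az": 0},
  {"hand": 80, "x": 0, "y": 0, "z": -0.06, "ax": 0, "ay": 0, "az": 0},
  {"hand": 100, "x": 0, "y": 0, "z": -0.12, "ax": 0, "ay": 0, "az": 0},
])

```text
t: 10.0
tool_pos: [0.4938, -0.2633, 0.3122]
orientation: [-3.112, 0.42, 0.004]
force: [0.4, -1.1, 0.4]
opening: 0.0715
gripper_force: 0.0
```

```bash
python3 - <<'E'
from h import *
go(475,309,200,0)
im,d=read_camera('wrist');cv2.imwrite('pics/w3.png',im)
E
```

```text
t 10.0 pos [ 493.8 -263.3  312.2] shift [-0.17   -0.5469 -0.0538] turn [-0.0013  0.0028 -0.2682] F [ 0.4 -1.1  0.4] open 0.0715 grip 0.0 q6 1.26
```

View pics/w3.png

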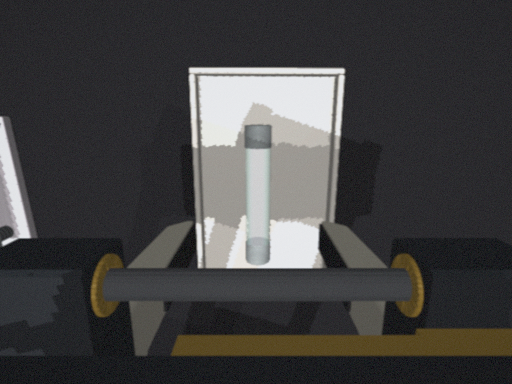

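The tube lies alone in the tray, between (258,126) and (258,263). Next I'll go above the barrel.

Call:
carry_out([
  {"hand": 100, "x": -0.17, "y": -0.547, "z": -0.054, "ax": 0, "ay": 0, "az": -0.268},
  {"hand": 100, "x": -0.17, "y": -0.547, "z": -0.054, "ax": 0, "ay": 0, "az": -0.268},
  {"hand": 100, "x": -0.17, "y": -0.547, "z": -0.054, "ax": 0, "ay": 0, "az": -0.268},
  {"hand": 100, "x": -0.17, "y": -0.547, "z": -0.054, "ax": 0, "ay": 0, "az": -0.268},
  {"hand": 100, "x": -0.17, "y": -0.547, "z": -0.054, "ax": 0, "ay": 0, "az": -0.268},
  {"hand": 100, "x": -0.17, "y": -0.547, "z": -0.054, "ax": 0, "ay": 0, "az": -0.268},
  {"hand": 100, "x": -0.17, "y": -0.547, "z": -0.054, "ax": 0, "ay": 0, "az": -0.268},
  {"hand": 100, "x": -0.17, "y": -0.547, "z": -0.054, "ax": 0, "ay": 0, "az": -0.268},
])

```text
t: 11.05
tool_pos: [0.4777, 0.2358, 0.3604]
orientation: [-3.141, 0.0, -0.004]
force: [0.7, -1.1, -0.4]
opening: 0.0931
gripper_force: 0.0
```

```bash
python3 -c "
from h import *
go(475,309,200,0)"
```

```text
t 11.05 pos [477.7 235.8 360.4] shift [-0.0027 -0.0732 -0.0066] turn [-0.0008 -0.0025 -0.0001] F [ 0.7 -1.1 -0.4] open 0.0931 grip 0.0 q6 1.93
```

Call:
carry_out([
  {"hand": 100, "x": -0.003, "y": -0.04, "z": 0, "ax": 0, "ay": 0, "az": 0},
  {"hand": 100, "x": -0.003, "y": -0.066, "z": 0, "ax": 0, "ay": 0, "az": 0},
  {"hand": 100, "x": -0.003, "y": -0.068, "z": 0, "ax": 0, "ay": 0, "az": 0},
  {"hand": 100, "x": -0.003, "y": -0.068, "z": 0, "ax": 0, "ay": 0, "az": 0},
])

```text
t: 11.55
tool_pos: [0.4751, 0.3013, 0.3591]
orientation: [3.141, 0.0, 0.001]
force: [-0.3, 0.3, 0.3]
opening: 0.0926
gripper_force: 0.0
```

```bash
python3 - <<'E'
from h import *
p=camera_params('wrist');im,d=read_camera('wrist');cv2.imwrite('pics/w4.png',im)
go(475,309,33,0)
P=cloud(d,p);np.savez('w4.npz',im=im,P=P,p=p)
E
```

```text
t 11.6 pos [475.3 300.9 358.9] shift [-0.0004 -0.0081  0.1589] turn [ 0.0001 -0.0005 -0.0008] F [0.4 0.3 0.8] open 0.0929 grip 0.0 q6 2.05
```

View pics/w4.png

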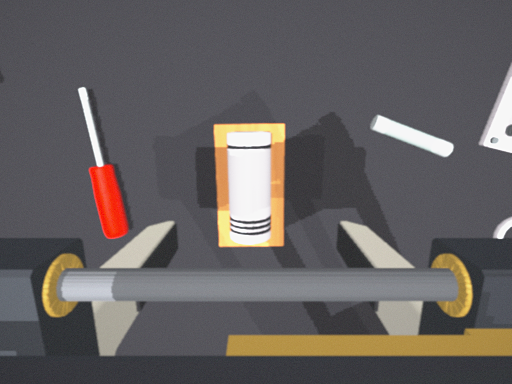

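```bash
python3 - <<'E'
from h import *
f=np.load('w4.npz',allow_pickle=True);im,P,p=f['im'],f['P'],f['p'].item()
hsv=cv2.cvtColor(im,cv2.COLOR_BGR2HSV);s,v=hsv[...,1],hsv[...,2];z=P[...,2]
m=np.zeros(v.shape,bool);m[115:252,205:295]=1
print('rest',rect(m&(v>100),p,.008))
bm=m&(s<70)&(v>110)
bm=cv2.morphologyEx(bm.astype(np.uint8),3,np.ones((15,3)));print('barrel z30',rect(bm,p,.03),'z52',rect(bm,p,.052))
ys,xs=np.where(bm);print(ys.min(),ys.max())
for r in(150,180,205): u=np.where(bm[r])[0];print(r,u[0],u[-1],np.round(cast([(u[0],r),(u[-1]+1,r)],p,.032).mean(0)*1000,1))
print(np.round(cast([(250,ys.min()),(250,ys.max()+1)],p,.052)*1000,1),p['position'])
q=P[bm>0&(1)]; q=q[q[:,2]>.045];print(np.round(q.min(0),4),np.round(q.max(0),4),np.median(q,0))
E
```

```text
rest [465.6 308.7 142.7  77.6   0.7]
barrel z30 [ 4.665e+02  3.115e+02  1.244e+02  5.020e+01 -1.000e-01] z52 [ 4.720e+02  3.108e+02  1.155e+02  4.660e+01 -1.000e-01]
123 247
150 227 270 [510.2 308.5  32. ]
180 228 270 [479.5 308.2  32. ]
205 229 270 [452.7 307.9  32. ]
[[536.9 306.9  52. ]
 [413.1 307.7  52. ]] [0.54262287 0.30058794 0.3385215 ]
[0.4174 0.2923 0.045 ] [0.5426 0.3255 0.3385] [0.47664894 0.3085969  0.04985544]
```

```bash
python3 - <<'E'
from h import *
f=np.load('w4.npz',allow_pickle=True);im,P,p=f['im'],f['P'],f['p'].item()
print(im[122:138,250].tolist());print(im[232:250,250].tolist())
for u in(240,250,260):
  print([ (r,int(P[r,u,2]*1000)) for r in list(range(124,136))+list(range(232,248))])
print(np.round(cast([(250,131),(250,241),(250,243)],p,.05)*1000,1))
E
```

```text
[[88, 84, 88], [92, 121, 185], [113, 198, 253], [125, 227, 249], [130, 229, 247], [130, 226, 247], [129, 227, 247], [131, 227, 248], [140, 224, 248], [175, 206, 238], [232, 231, 229], [250, 249, 249], [248, 248, 248], [247, 247, 247], [247, 247, 247], [247, 247, 247]]
[[210, 205, 210], [77, 73, 72], [84, 79, 80], [221, 215, 220], [252, 253, 252], [248, 248, 248], [247, 247, 247], [247, 247, 247], [247, 247, 247], [247, 247, 247], [248, 247, 247], [250, 248, 247], [251, 250, 248], [136, 235, 252], [101, 153, 230], [92, 91, 99], [89, 83, 84], [96, 86, 90]]
[(124, 7), (125, 6), (126, 8), (127, 7), (128, 7), (129, 6), (130, 7), (131, 14), (132, 37), (133, 46), (134, 50), (135, 49), (232, 48), (233, 49), (234, 48), (235, 49), (236, 49), (237, 50), (238, 50), (239, 49), (240, 49), (241, 49), (242, 49), (243, 7), (244, 7), (245, 7), (246, 0), (247, -1)]
[(124, 6), (125, 7), (126, 7), (127, 7), (128, 7), (129, 6), (130, 8), (131, 17), (132, 39), (133, 46), (134, 50), (135, 50), (232, 52), (233, 50), (234, 51), (235, 52), (236, 51), (237, 51), (238, 50), (239, 51), (240, 52), (241, 51), (242, 50), (243, 50), (244, 8), (245, 7), (246, 0), (247, -1)]
[(124, 8), (125, 7), (126, 7), (127, 7), (128, 8), (129, 7), (130, 8), (131, 19), (132, 41), (133, 46), (134, 47), (135, 48), (232, 49), (233, 48), (234, 48), (235, 47), (236, 48), (237, 48), (238, 47), (239, 47), (240, 49), (241, 48), (242, 48), (243, 7), (244, 7), (245, 6), (246, -1), (247, 0)]
[[529.6 307.   50. ]
 [419.9 307.7  50. ]
 [417.7 307.7  50. ]]
```

The barrel lies from (250,132) to (250,244) with its axis at y≈308 and centre x≈472. Descending.

Call:
carry_out([
  {"hand": 100, "x": -0.003, "y": -0.007, "z": 0.05, "ax": 0, "ay": 0, "az": -0.01},
  {"hand": 100, "x": -0.003, "y": -0.007, "z": 0.1, "ax": 0, "ay": 0, "az": -0.01},
  {"hand": 80, "x": -0.003, "y": -0.007, "z": 0.135, "ax": 0, "ay": 0, "az": -0.01},
  {"hand": 70, "x": -0.003, "y": -0.007, "z": 0.152, "ax": 0, "ay": 0, "az": -0.01},
  {"hand": 70, "x": -0.003, "y": -0.007, "z": 0.157, "ax": 0, "ay": 0, "az": -0.01},
  {"hand": 65, "x": -0.003, "y": -0.007, "z": 0.157, "ax": 0, "ay": 0, "az": -0.01},
], newtons=25)

```text
t: 12.35
tool_pos: [0.4728, 0.3087, 0.2027]
orientation: [-3.141, -0.015, -0.002]
force: [-0.6, 0.5, -0.6]
opening: 0.0619
gripper_force: 0.0
```

```bash
python3 -c "
from h import *
go(472,308.3,33,0.6)"
```

```text
t 12.35 pos [472.8 308.7 202.7] shift [-0.0008  0.0004  0.0027] turn [-0.0008 -0.0016 -0.0011] F [-0.6  0.5 -0.6] open 0.0619 grip 0.0 q6 2.05
```

Call:
carry_out([
  {"hand": 50, "x": -0.001, "y": 0, "z": 0.002, "ax": 0, "ay": 0, "az": 0},
  {"hand": 30, "x": -0.001, "y": 0, "z": 0.002, "ax": 0, "ay": 0, "az": 0},
  {"hand": 30, "x": -0.001, "y": 0, "z": 0.002, "ax": 0, "ay": 0, "az": 0},
  {"hand": 30, "x": -0.001, "y": 0, "z": 0.002, "ax": 0, "ay": 0, "az": 0},
  {"hand": 30, "x": -0.001, "y": 0, "z": 0.002, "ax": 0, "ay": 0, "az": 0},
])

```text
t: 12.98
tool_pos: [0.4714, 0.309, 0.2003]
orientation: [-3.141, -0.016, -0.002]
force: [-1.1, -0.3, 6.0]
opening: 0.0434
gripper_force: 25.0
```

```bash
python3 -c "
from h import *
go(472,308.3,130,0.6)"
```

```text
t 12.97 pos [471.4 309.  200.3] shift [ 0.0007  0.0006 -0.0967] turn [-0.0006 -0.001  -0.0006] F [-1.1 -0.3  6. ] open 0.0434 grip 25.0 q6 2.05
```

Call:
carry_out([
  {"hand": 30, "x": 0, "y": 0, "z": -0.02, "ax": 0, "ay": 0, "az": 0},
  {"hand": 30, "x": 0, "y": 0, "z": -0.06, "ax": 0, "ay": 0, "az": 0},
  {"hand": 30, "x": 0, "y": 0, "z": -0.1, "ax": 0, "ay": 0, "az": 0},
  {"hand": 30, "x": 0, "y": 0, "z": -0.1, "ax": 0, "ay": 0, "az": 0},
])

```text
t: 13.48
tool_pos: [0.4725, 0.3095, 0.3045]
orientation: [-3.138, -0.016, -0.011]
force: [0.5, 0.4, -1.9]
opening: 0.0433
gripper_force: 25.0
```

```bash
python3 -c "
from h import *
go(565,-2.6,133,-13.4)"
```

```text
t 13.47 pos [472.5 309.5 304.5] shift [0.0894 0.313  0.004 ] turn [-0.0045 -0.0066  0.2438] F [ 0.5  0.4 -1.9] open 0.0433 grip 25.0 q6 2.05
```

Call:
carry_out([
  {"hand": 30, "x": 0.014, "y": 0.05, "z": 0, "ax": 0, "ay": 0, "az": 0.04},
  {"hand": 30, "x": 0.028, "y": 0.1, "z": 0, "ax": 0, "ay": 0, "az": 0.08},
  {"hand": 30, "x": 0.043, "y": 0.15, "z": 0, "ax": 0, "ay": 0, "az": 0.12},
  {"hand": 30, "x": 0.057, "y": 0.2, "z": 0, "ax": 0, "ay": 0, "az": 0.16},
  {"hand": 30, "x": 0.071, "y": 0.25, "z": 0, "ax": 0, "ay": 0, "az": 0.2},
  {"hand": 30, "x": 0.084, "y": 0.29, "z": 0, "ax": 0, "ay": 0, "az": 0.23},
  {"hand": 30, "x": 0.0895, "y": 0.3125, "z": 0.0, "ax": 0, "ay": 0, "az": 0.244},
  {"hand": 30, "x": 0.0895, "y": 0.3125, "z": 0.0, "ax": 0, "ay": 0, "az": 0.244},
])

```text
t: 14.48
tool_pos: [0.5633, -0.0045, 0.2981]
orientation: [3.119, -0.371, -0.003]
force: [0.4, 0.1, -2.1]
opening: 0.0435
gripper_force: 25.0
```

Call:
carry_out([
  {"hand": 30, "x": 0, "y": 0, "z": 0, "ax": 0, "ay": 0, "az": 0},
  {"hand": 30, "x": 0, "y": 0, "z": 0, "ax": 0, "ay": 0, "az": 0},
])

```text
t: 14.72
tool_pos: [0.5633, -0.0019, 0.299]
orientation: [-3.12, 0.365, 0.001]
force: [-0.5, 0.3, -1.7]
opening: 0.0435
gripper_force: 25.0
```

```bash
python3 - <<'E'
from h import *
p=camera_params('wrist');im,d=read_camera('wrist')
go(565,-2.6,84,-13.4)
P=cloud(d,p);np.savez('w5.npz',im=im,P=P,p=p);cv2.imwrite('pics/w5.png',im)
E
```

```text
t 14.78 pos [563.4  -1.9 299.2] shift [0.0018 0.0003 0.0482] turn [-0.0001  0.0005  0.0011] F [ 0.5 -0.1 -2.2] open 0.0434 grip 25.0 q6 1.71
```

View pics/w5.png

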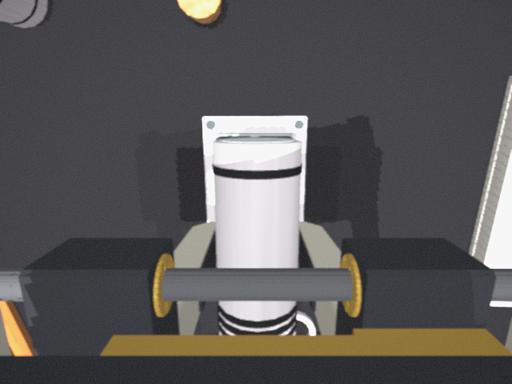

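The barrel hangs over the V: plate corners at (203,117) and (308,117), barrel far end at about row 137–142. I'll check the lengthwise centring from these.

```bash
python3 - <<'E'
from h import *
f=np.load('w5.npz',allow_pickle=True);im,P,p=f['im'],f['P'],f['p'].item()
a=np.deg2rad(-13.4);ex=np.array([np.cos(a),np.sin(a)]);ey=np.array([-ex[1],ex[0]]);o=np.array([565,-2.6])
def loc(u,v,z): w=cast([(u,v)],p,z)[0,:2]*1000-o;return np.round([w@ex,w@ey],1)
print('far corners',loc(203,116.5,.01),loc(308,116.5,.01))
m=(im.max(2)>110)
print('col edges row 210',np.where(np.diff(m[128].astype(int)))[0])
for r in(122,170,200):
  w=np.where(np.diff(im[r,190:325].astype(int).max(1)>100))[0]+190;print(r,w, [loc(u+1,r,.01) for u in w[[0,-1]]])
print('barrel end',loc(257,137,.129),loc(257,143,.151),[ (r,int(P[r,257,2]*1000),int(im[r,257].max())) for r in range(130,152)])
print('barrel sides',loc(214.5,185,.129),loc(300.5,185,.129))
E
```

```text
far corners [65.4 45.8] [ 65.4 -44. ]
col edges row 210 [201 307 496]
122 [201 307] [array([60.9, 46.8]), array([ 60.9, -44.2])]
170 [203 213 235 277 300 305] [array([19.2, 46.9]), array([ 19.2, -44.1])]
200 [204 304] [array([-8.6, 47.1]), array([ -8.6, -44.3])]
barrel end [56.  -0.4] [55.  -0.3] [(130, 8, 242), (131, 9, 241), (132, 10, 237), (133, 32, 192), (134, 35, 183), (135, 36, 193), (136, 36, 172), (137, 111, 149), (138, 121, 173), (139, 127, 179), (140, 135, 180), (141, 141, 213), (142, 146, 239), (143, 144, 230), (144, 149, 243), (145, 150, 248), (146, 149, 247), (147, 150, 247), (148, 148, 247), (149, 148, 247), (150, 151, 247), (151, 149, 247)]
barrel sides [32.2 21. ] [ 32.2 -22.2]
```

Call:
carry_out([
  {"hand": 30, "x": 0.0005, "y": -0.001, "z": 0.02, "ax": 0, "ay": 0, "az": 0},
  {"hand": 30, "x": 0.0005, "y": -0.001, "z": 0.034, "ax": 0, "ay": 0, "az": 0},
  {"hand": 30, "x": 0.0005, "y": -0.001, "z": 0.042, "ax": 0, "ay": 0, "az": 0},
  {"hand": 30, "x": 0.0005, "y": -0.001, "z": 0.045, "ax": 0, "ay": 0, "az": 0},
  {"hand": 30, "x": 0.0005, "y": -0.001, "z": 0.047, "ax": 0, "ay": 0, "az": 0},
  {"hand": 30, "x": 0.0005, "y": -0.001, "z": 0.047, "ax": 0, "ay": 0, "az": 0},
])

```text
t: 15.52
tool_pos: [0.5646, -0.0021, 0.2527]
orientation: [-3.12, 0.367, -0.001]
force: [0.2, 0.8, -2.2]
opening: 0.0435
gripper_force: 25.0
```

Call:
carry_out([
  {"hand": 30, "x": 0, "y": 0, "z": 0.001, "ax": 0, "ay": 0, "az": 0},
  {"hand": 30, "x": 0, "y": 0, "z": 0.002, "ax": 0, "ay": 0, "az": 0},
  {"hand": 30, "x": 0, "y": 0, "z": 0.002, "ax": 0, "ay": 0, "az": 0},
])

```text
t: 15.9
tool_pos: [0.5647, -0.0019, 0.251]
orientation: [-3.12, 0.367, -0.002]
force: [0.2, 1.2, 2.4]
opening: 0.0433
gripper_force: 25.0
```

Call:
carry_out([
  {"hand": 45, "x": 0, "y": 0, "z": 0, "ax": 0, "ay": 0, "az": 0},
  {"hand": 65, "x": 0, "y": 0, "z": 0, "ax": 0, "ay": 0, "az": 0},
  {"hand": 75, "x": 0, "y": 0, "z": 0, "ax": 0, "ay": 0, "az": 0},
  {"hand": 75, "x": 0, "y": 0, "z": 0, "ax": 0, "ay": 0, "az": 0},
  {"hand": 75, "x": 0, "y": 0, "z": -0.02, "ax": 0, "ay": 0, "az": 0},
  {"hand": 75, "x": 0, "y": 0, "z": -0.05, "ax": 0, "ay": 0, "az": 0},
  {"hand": 75, "x": 0, "y": 0, "z": -0.085, "ax": 0, "ay": 0, "az": 0},
  {"hand": 75, "x": 0, "y": 0, "z": -0.085, "ax": 0, "ay": 0, "az": 0},
])

```text
t: 16.9
tool_pos: [0.5658, -0.0022, 0.3409]
orientation: [-3.12, 0.367, -0.013]
force: [0.9, -0.1, -0.1]
opening: 0.0702
gripper_force: 0.0
```

```bash
python3 - <<'E'
from h import *
go(565,-1.4,130,-13.4)
p=camera_params('wrist');im,d=read_camera('wrist')
P=cloud(d,p);np.savez('w6.npz',im=im,P=P,p=p);cv2.imwrite('pics/w6.png',im)
E
```

```text
t 16.9 pos [565.8  -2.2 340.9] shift [-0.0013 -0.0005  0.0439] turn [-0.0011 -0.008  -0.0003] F [ 0.9 -0.1 -0.1] open 0.0702 grip 0.0 q6 1.71
```

View pics/w6.png

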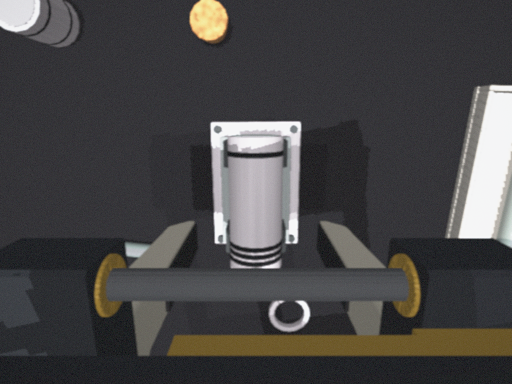

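The barrel is seated in the V, with its far end at about row 138 and the plate's far edge at about row 122. Checking the centring.

```bash
python3 - <<'E'
from h import *
f=np.load('w6.npz',allow_pickle=True);im,P,p=f['im'],f['P'],f['p'].item()
a=np.deg2rad(-13.4);ex=np.array([np.cos(a),np.sin(a)]);ey=np.array([-ex[1],ex[0]]);o=np.array([565,-2.6])
def loc(u,v,z): w=cast([(u,v)],p,z)[0,:2]*1000-o;return np.round([w@ex,w@ey],1)
print('far corners',loc(212,122,.01),loc(300,122,.01))
print([(r,int(P[r,256,2]*1000),int(im[r,256].max())) for r in list(range(118,126))+list(range(132,146))])
for r in(137,139,141):print(r,loc(256,r,.079),loc(256,r,.101))
g=im[185,215:300].max(1);print(g.tolist())
print('sides',loc(229.5,185,.079),loc(284,185,.079))
for r in(165,215):
  zz=P[r,215:300,2];u=np.where(zz>.085)[0]+215;print(r,u[0],u[-1],loc(u[0],r,.085),loc(u[-1]+1,r,.085),np.round(np.sort(zz)[-5:],3))
E
```

```text
far corners [65.6 44.8] [ 65.5 -42.6]
[(118, 0, 58), (119, -1, 55), (120, 0, 64), (121, -1, 154), (122, 8, 242), (123, 9, 249), (124, 9, 247), (125, 8, 247), (132, 10, 203), (133, 8, 198), (134, 68, 163), (135, 84, 157), (136, 96, 196), (137, 99, 220), (138, 99, 247), (139, 99, 247), (140, 100, 246), (141, 100, 246), (142, 100, 246), (143, 100, 246), (144, 100, 246), (145, 101, 246)]
137 [54.8  0.9] [56.   0.8]
139 [53.2  0.9] [54.6  0.8]
141 [51.7  0.9] [53.2  0.8]
[195, 195, 193, 193, 196, 199, 178, 152, 148, 152, 148, 150, 146, 143, 145, 150, 152, 160, 159, 165, 165, 171, 173, 178, 178, 180, 185, 184, 185, 185, 185, 188, 189, 188, 194, 195, 194, 194, 190, 192, 192, 188, 187, 191, 188, 188, 191, 190, 191, 188, 187, 185, 182, 180, 177, 179, 174, 176, 174, 169, 165, 162, 158, 158, 151, 146, 137, 132, 143, 146, 142, 149, 149, 152, 152, 173, 191, 194, 193, 194, 191, 193, 184, 142, 81]
sides [16.4 22.5] [ 16.3 -21.8]
165 229 280 [33.6 21.9] [ 33.6 -18.6] [0.1   0.1   0.101 0.101 0.101]
215 229 280 [-7.2 22.9] [ -7.3 -19.3] [0.101 0.101 0.101 0.102 0.321]
```

Centred within about 1 mm and at full height (top at 101 mm). I'll close the fingers and approach from above to press.

Call:
carry_out([
  {"hand": 0, "x": 0, "y": -0.0005, "z": 0, "ax": 0, "ay": 0, "az": 0},
  {"hand": 0, "x": 0, "y": -0.0005, "z": 0, "ax": 0, "ay": 0, "az": 0},
  {"hand": 0, "x": 0, "y": -0.0005, "z": 0, "ax": 0, "ay": 0, "az": 0},
  {"hand": 0, "x": 0, "y": -0.0005, "z": 0, "ax": 0, "ay": 0, "az": 0},
  {"hand": 0, "x": 0, "y": -0.0005, "z": 0.01, "ax": 0, "ay": 0, "az": 0},
  {"hand": 0, "x": 0, "y": -0.0005, "z": 0.02, "ax": 0, "ay": 0, "az": 0},
  {"hand": 0, "x": 0, "y": -0.0005, "z": 0.03, "ax": 0, "ay": 0, "az": 0},
  {"hand": 0, "x": 0, "y": -0.0005, "z": 0.038, "ax": 0, "ay": 0, "az": 0},
], newtons=20)

```text
t: 17.95
tool_pos: [0.5642, -0.0016, 0.2962]
orientation: [3.12, -0.367, -0.002]
force: [-0.0, -0.1, 0.2]
opening: 0.0005
gripper_force: 0.0
```

Call:
carry_out([
  {"hand": 0, "x": 0, "y": 0, "z": 0.0, "ax": 0, "ay": 0, "az": 0},
  {"hand": 0, "x": 0, "y": 0, "z": 0.0, "ax": 0, "ay": 0, "az": 0},
  {"hand": 0, "x": 0, "y": 0, "z": 0, "ax": 0, "ay": 0, "az": 0},
])

```text
t: 18.32
tool_pos: [0.5647, -0.0016, 0.298]
orientation: [-3.12, 0.367, -0.001]
force: [-1.6, -0.4, 0.2]
opening: 0.0007
gripper_force: 0.0
```

```bash
python3 -c "
from h import *
go(565.2,-1.6,120,-13.4)"
```

```text
t 18.32 pos [564.7  -1.6 298. ] shift [ 0.0005 -0.0001  0.011 ] turn [-0.0001 -0.0009 -0.0003] F [-1.6 -0.4  0.2] open 0.0007 grip 0.0 q6 1.71
```

Call:
carry_out([
  {"hand": 0, "x": 0, "y": 0, "z": 0.004, "ax": 0, "ay": 0, "az": 0},
  {"hand": 0, "x": 0, "y": 0, "z": 0.007, "ax": 0, "ay": 0, "az": 0},
  {"hand": 0, "x": 0, "y": 0, "z": 0.01, "ax": 0, "ay": 0, "az": 0},
  {"hand": 0, "x": 0, "y": 0, "z": 0.01, "ax": 0, "ay": 0, "az": 0},
])

```text
t: 18.82
tool_pos: [0.5644, -0.0015, 0.2873]
orientation: [-3.12, 0.367, 0.0]
force: [-1.9, 1.0, 1.9]
opening: 0.0003
gripper_force: 1.1
```

Call:
carry_out([
  {"hand": 0, "x": 0, "y": 0, "z": 0.001, "ax": 0, "ay": 0, "az": 0},
  {"hand": 0, "x": 0, "y": 0, "z": 0.002, "ax": 0, "ay": 0, "az": 0},
  {"hand": 0, "x": 0, "y": 0, "z": 0.002, "ax": 0, "ay": 0, "az": 0},
])

```text
t: 19.2
tool_pos: [0.5644, -0.0015, 0.2855]
orientation: [3.12, -0.367, -0.0]
force: [-2.3, 0.6, 2.3]
opening: 0.0004
gripper_force: 1.7
```

Call:
carry_out([
  {"hand": 0, "x": 0, "y": 0, "z": 0.001, "ax": 0, "ay": 0, "az": 0},
  {"hand": 0, "x": 0, "y": 0, "z": 0.002, "ax": 0, "ay": 0, "az": 0},
  {"hand": 0, "x": 0, "y": 0, "z": 0.002, "ax": 0, "ay": 0, "az": 0},
])

```text
t: 19.58
tool_pos: [0.5645, -0.0015, 0.2835]
orientation: [-3.12, 0.367, -0.0]
force: [-3.0, 1.3, 4.5]
opening: 0.0005
gripper_force: 2.4
```

Call:
carry_out([
  {"hand": 0, "x": 0, "y": 0, "z": 0.001, "ax": 0, "ay": 0, "az": 0},
  {"hand": 0, "x": 0, "y": 0, "z": 0.002, "ax": 0, "ay": 0, "az": 0},
  {"hand": 0, "x": 0, "y": 0, "z": 0.002, "ax": 0, "ay": 0, "az": 0},
])

```text
t: 19.95
tool_pos: [0.5645, -0.0016, 0.2816]
orientation: [3.12, -0.367, 0.0]
force: [-4.0, 0.5, 6.4]
opening: 0.0003
gripper_force: 3.1
```

Call:
carry_out([
  {"hand": 0, "x": -0.0005, "y": 0, "z": 0.001, "ax": 0, "ay": 0, "az": 0},
  {"hand": 0, "x": -0.0005, "y": 0, "z": 0.002, "ax": 0, "ay": 0, "az": 0},
  {"hand": 0, "x": -0.0005, "y": 0, "z": 0.002, "ax": 0, "ay": 0, "az": 0},
  {"hand": 0, "x": -0.0005, "y": 0, "z": 0.002, "ax": 0, "ay": 0, "az": 0},
])

```text
t: 20.45
tool_pos: [0.5643, -0.0015, 0.2801]
orientation: [3.12, -0.367, 0.002]
force: [-3.3, 0.2, 7.3]
opening: 0.0003
gripper_force: 3.6
```

```bash
python3 - <<'E'
from h import *
p=camera_params('wrist');im,d=read_camera('wrist')
P=cloud(d,p);go(565,-1.6,113,-13.4)
it,dt=read_camera('top');t=camera_params('top');T=cloud(dt,t)
cv2.imwrite('pics/w7.png',np.vstack([im,it]) if 0 else im)
z=P[...,2];L=(P[...,:2]*1000-[565.2,-1.6]);a=np.deg2rad(-13.4);ex=np.array([np.cos(a),np.sin(a)]);ey=np.array([-ex[1],ex[0]])
X,Y=L@ex,L@ey
s=(X>20)&(X<52)&(abs(Y)<4);print('barrel top',np.median(z[s]),s.sum())
q=(abs(Y)<6)&(z>.06)&(z<.12);print('far end',np.percentile(X[q],[97,99,100]))
s=(abs(X)<27)&(abs(abs(Y)-28)<3)&(z<.05)&(z>.015);print('carriage plate',np.median(z[s]),s.sum())
s=(X>56)&(X<63)&(abs(Y)<38);print('base',np.median(z[s]))
E
```

```text
t 20.5 pos [564.3  -1.5 280.1] shift [ 0.0007 -0.0001  0.0001] turn [-0.0001 -0.0011 -0.0003] F [-3.5  0.3  6.6] open 0.0001 grip 3.6 q6 1.71
barrel top 0.20142867551201316 5677
far end [56.40439447 56.70386898 56.7924377 ]
carriage plate 0.028260459698088533 624
base 0.009903407197173933
```

View pics/w7.png

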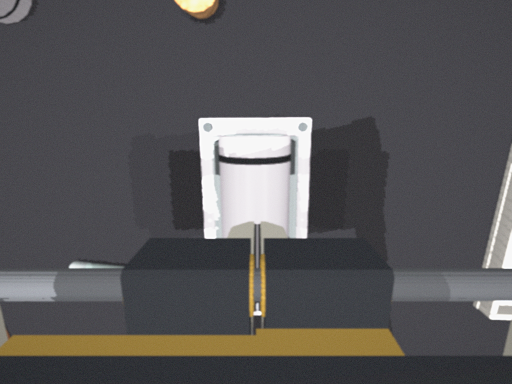

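The barrel is pressed in the V, fingers closed on its top at (257,235), far end at about row 137. The carriage plate is at about 28.3 mm, roughly 7.4 mm down. I'll push slightly more and compare the lengthwise position with before.

Call:
carry_out([
  {"hand": 0, "x": 0, "y": 0, "z": 0.0005, "ax": 0, "ay": 0, "az": 0},
  {"hand": 0, "x": 0, "y": 0, "z": 0.0005, "ax": 0, "ay": 0, "az": 0},
  {"hand": 0, "x": 0, "y": 0, "z": 0.0005, "ax": 0, "ay": 0, "az": 0},
  {"hand": 0, "x": 0, "y": 0, "z": 0.0005, "ax": 0, "ay": 0, "az": 0},
])

```text
t: 21.05
tool_pos: [0.5643, -0.0015, 0.2796]
orientation: [3.12, -0.367, 0.002]
force: [-2.8, -0.3, 7.4]
opening: 0.0006
gripper_force: 3.8
```

```bash
python3 - <<'E'
from h import *
a=np.deg2rad(-13.4);ex=np.array([np.cos(a),np.sin(a)]);ey=np.array([-ex[1],ex[0]])
p=camera_params('wrist');im,d=read_camera('wrist')
def st(P):
    z=P[...,2];L=(P[...,:2]*1000-[565.2,-1.6]);X,Y=L@ex,L@ey
    q=(abs(Y)<6)&(z>.05)&(z<.12)&(X>30)
    b=(abs(Y)<38)&(z<.02)&(z>.005)
    s=(abs(X)<27)&(abs(abs(Y)-28)<3)&(z<.05)&(z>.015)
    print('end',np.percentile(X[q],[90,97,99]),'base far',np.percentile(X[b],99.5),'plate',np.median(z[s]),'top z',np.median(z[q&(X<50)]))
st(np.load('w6.npz',allow_pickle=True)['P']);st(cloud(d,p));go(565,-1.6,113,-13.4)
E
```

```text
end [55.76303869 56.58580138 56.63120823] base far 142.56075988319088 plate 0.03558206951666151 top z 0.10014194037964907
end [55.58009849 56.68486664 56.73514848] base far 145.2407245574892 plate 0.027867295719691 top z 0.09226414970010877
t 21.1 pos [564.3  -1.5 279.6] shift [ 0.0007 -0.0001 -0.0004] turn [-0.0001 -0.0011 -0.0003] F [-3.1  0.3  7.6] open 0.0002 grip 3.8 q6 1.71
```

The carriage is 7.8 mm down, the push is about 7.5 N, and the barrel hasn't shifted lengthwise. Handing in.

```bash
python3 -c "
from plant import robot
print(robot.close_job())"
```

```text
the job is handed in; nothing more can be done
None
```

The job is handed in: the tube lies in the left-most white tray, and the barrel is centred in the V-block to about 1 mm, with the closed fingers still pressing on its top (about 7.5 N, carriage about 7.8 mm of its 16 mm travel down).

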